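# Sort headlamp battery packs through the thickness gauge

## Task

One of the two battery packs has swollen near its foot. Find the sound one with the leaning steel gauge: lean the pack to match, gripped by its cap end with its lower half between the jaws, and slide it in at the flared mouth and on until it is wholly out of the far side; a pack that sticks is swollen, so back it out and do not force it. Stand the pack that slides through upright in the open steel battery case, put the swollen one in the plywood tray, and leave the other gear where it lies.

Things in the scene. Friction and masses are not known exactly. Their poses are not given: they have to be found in the camera images.
- pack_a: One of two look-alike battery packs (a, b: mere names). Upright grey block, black cap, 75 mm tall, 36 wide, 100 g. Origin at its centre, 37.5 mm up; x across the thickness, y along the width, z up to the cap. Upper 37 mm: 20 mm thick on both; grip here across x. Lower half: 20 mm thick on the sound pack; on the swollen one the broad sides stand out to 28 mm over the middle 30 mm of width.
- pack_b: One of two look-alike battery packs (a, b: mere names). Upright grey block, black cap, 75 mm tall, 36 wide, 100 g. Origin at its centre, 37.5 mm up; x across the thickness, y along the width, z up to the cap. Upper 37 mm: 20 mm thick on both; grip here across x. Lower half: 20 mm thick on the sound pack; on the swollen one the broad sides stand out to 28 mm over the middle 30 mm of width.
- jaws: Two fixed parallel steel jaws. Origin: centre of the gap, 65 mm above the table. x across the gap (away from the robot and down), y level: the way packs slide, z up along the jaws, tops leaning 30 degrees from vertical away from the robot. Gap 22.5 mm wide, plates 8 thick, 30 tall (z -15 to +15), straight from y -10 to +14 mm; open above, below and at both ends.
- mouth (a point): Centre of the flared mouth, at the jaws' y -26 mm. From here to y -10 the jaws narrow from 40 mm to 22.5 mm. A pack turned to the jaws' axes, its centre at their z +17 mm, has its lower half between them. The sound pack slips through with a few N; the swollen one sticks in the flare, centre near y -30 mm (stop at 10 N; over 20 N twists it in the grip).
- outlet (a point): Centre of the gap's far end (jaws' y +14 mm). A pack is wholly out when its centre is 18 mm past this; go on to 25 or 30 mm. Below the jaws a lined-up pack may reach 25 mm down from the gap's centre line, over the gauge's foot and clear of its struts.
- case: Open steel battery case fixed to the table, 42 mm (x) by 58 mm (y) outside and 34 mm high, inside 34 mm by 50 mm, walls and floor 4 mm. Origin at the centre of its underside, z up. A pack stands in it with its thickness along x and width along y. Its small lid lies folded down flat on the +y side.
- tray: Open plywood tray fixed to the table, 110 by 110 mm, 20 mm high, walls 4 mm, floor 4 mm thick. Origin at the centre of its underside, z up.
- cam: Orange climbing cam lying flat, about 130 mm long, 12 mm high; not to be disturbed. Origin at its lobes, stem along -x.
- ascender: Silver rope ascender with a spring cam, lying flat, about 175 by 65 mm, 14 mm high; not to be disturbed. Origin near its middle, long side along x.
- carabiners: Two purple aluminium carabiners lying linked, about 190 mm long along x, 10 mm high; not to be disturbed. Origin at the middle of the first, the second 90 mm along x.
- whistle: Black plastic whistle, about 45 mm long, 22 mm high; not to be disturbed. Origin under its barrel, mouthpiece along x.

How it is judged:
By the outcome, as a careful person would: the job done as asked, in the order asked, and still so for the second after the job is handed in, with the robot touching nothing.
It also fails if it takes over 72 s, if anything falls off the work surface, if the arm or the gripper's body presses on something with over 40 N, if the wrist force passes 120 N, or if a joint passes its speed limit or range.

## Robot

A 7-joint arm with a two-finger parallel gripper is mounted at the origin on the work surface. World frame = base frame: x ahead of the robot, y to its left, z up, the work surface at z = 0. Lengths are in mm, angles in rad, forces in N, time in s.
With the tool pointing down it reaches from about 400 to 875 mm from the base axis. Payload 6.5 kg.
Tool frame: the origin (TCP) lies at the very end of the fingers, on their centre line; the grasp point (between the pads) lies 19 mm behind it; z points along the fingers, y is the direction in which the jaws open and shut (so a half turn about z gives the same grasp; the last joint's range is limited). The gripper opens to 88 mm and grips with 3 to 60 N. Pads are 18 mm wide; open, the fingers measure 123 mm over their backs; the gripper's body (75 mm by 187 mm) begins 45 mm behind the grasp point.
Start: joints at [1.225, 0.536, -0.004, 1.538, 0.003, 1.067, -0.071], TCP at [179.502, -624.715, 238.716] pointing down, gripper open.
Joint ranges: [-2.7, 2.7], [-0.37, 2.16], [-1.27, 1.26], [0.24, 2.4], [-1.31, 4.45], [0.19, 1.91], [-2.76, 2.76]. Speed limits (rad/s): [2.39, 2.39, 3.14, 3.14, 3.14, 3.14, 3.14].

## Interface

Orientations are given as a rotation vector (axis times angle).
In Python, from workcell import ctrl, solver, sensors, viewer, finder gives the robot as it stands. The module is installed in compiled form; this text tells all that it offers. Calls block until the motion is done:
- ctrl.goto(position, orientation): joint-space move of the TCP to a pose.
- ctrl.move_straight(position, frame=None, v=150, force_limit=None): straight line of the TCP; frame=None keeps the orientation; v is the mean speed in mm/s. With force_limit (N) it stops when the force on the tool has changed by that much, and returns True; else False.
- ctrl.movej(angles): joint-space move.
- ctrl.grip(opening, squeeze=None): opening from 0.0 (shut) to 1.0 (fully open); squeeze is the grip in N (None keeps the last); returns when the fingers have stopped.
- ctrl.wait(seconds).
- solver.inverse_kinematics(position, orientation): joint angles nearest the present ones, or None.
- sensors.read_state(): the state.
- viewer.grab_frame(name): name is "side" or "top" or "wrist"; returns a dict with "img" (480x640x3 uint8, red, green, blue), "K" (3x3 intrinsics, pixels), "xyz" and "rotation" of the camera in the world. Camera axes: x right, y up, looking along -z (the intrinsics and any distortion apply to the point x, -y, -z); pixel columns grow to the right and rows downward; lengths in mm; the calibration is good to about 2 mm. The wrist camera is an equidistant fisheye: a pixel r from the principal point sees the ray r / f radians off the axis. A picture is of the moment at which its call begins. There is no depth.
A pose or a line that the arm cannot do raises ctrl.PlanningError and nothing moves.
- ctrl.job_done(): hands the job in, once; it reports no verdict.
Trained networks look in the newest picture that a camera, given by its name, has taken for a name from the list of things; names that differ only in an ending like _2 or _b are one class to them, and where a whole thing is asked for, a point or a joint stands for the part that bears it (a point fixed in the world has none). Each returns a list of dicts, best first, with "score" (0 to 1); they miss things now and then, are a little off and sometimes report something else, mostly with a low value. They report only what shows in the picture. A call takes as long as a camera call.
- finder.regions_of(thing, camera): "region" (480x640 bool, what is visible of it) and "position" ([column, row] in pixels, amid what is visible of it).
The state is a dict: "clock": time; "joint_positions": joint angles; "qvel": joint speeds; "joint_efforts": joint torques, N m; "tcp_pos": TCP position; "tcp_rot": TCP orientation; "contact_force": force on the tool from outside, world axes, zero at the start; "moment": the same for the moment, N m; "width": opening from 0.0 (shut) to 1.0 (fully open).
Only numpy, scipy, OpenCV 4.12 (cv2) and the standard library are available. Lean on these libraries where they do the work, as an engineer would, in place of code of your own. Each camera call takes 0.05 s, during which the arm holds its last target. There are 200 camera calls.

## Working session

There is one attempt and no reset: what is moved stays moved. The work goes in short steps, each a Python script; the robot and the scene stay as the last script left them, time stands still between calls to the robot, and variables do not carry over. Pictures are saved under pics/ and viewed, about 8 in all and at most 12, crops included, and the job is handed in when it is done.

```bash
mkdir -p pics
cat > h.py <<'E'
import numpy as np, cv2
from scipy.spatial.transform import Rotation as R
from workcell import ctrl, solver, sensors, viewer, finder
def rotm(f):
    r=np.array(f["rotation"],float)
    return r if r.shape==(3,3) else (R.from_rotvec(r).as_matrix() if r.size==3 else R.from_quat(r).as_matrix())
def proj(f,P,fish=False):
    P=np.atleast_2d(P).astype(float); c=(P-np.array(f["xyz"]))@rotm(f); K=np.array(f["K"])
    x,y,z=c[:,0],-c[:,1],-c[:,2]
    if fish:
        r=np.hypot(x,y); t=np.arctan2(r,z); s=t/np.maximum(r,1e-9)
    else: s=1/z
    return np.c_[K[0,0]*x*s+K[0,2],K[1,1]*y*s+K[1,2]]
def ray(f,uv,fish=False):
    K=np.array(f["K"]); x=(uv[0]-K[0,2])/K[0,0]; y=(uv[1]-K[1,2])/K[1,1]
    if fish:
        t=np.hypot(x,y); s=np.sin(t)/max(t,1e-9); d=np.array([x*s,-y*s,-np.cos(t)])
    else: d=np.array([x,-y,-1.])
    return np.array(f["xyz"],float), rotm(f)@d
def onz(f,uv,z,fish=False):
    o,d=ray(f,uv,fish); return o+d*(z-o[2])/d[2]
def save(f,n): cv2.imwrite(f"pics/{n}.png",cv2.cvtColor(f["img"],cv2.COLOR_RGB2BGR))
E
cat > s1.py <<'E'
from h import *
import pickle
F={}
for c in ["side","top","wrist"]:
    f=viewer.grab_frame(c); F[c]=f; print(c,np.round(f["xyz"]),np.array(f["rotation"]).round(3).tolist(),np.array(f["K"]).round(1).tolist(),[k for k in f])
    save(f,c+"1")
    for t in ["pack_a","jaws","case","tray","cam","ascender","carabiners","whistle"]:
        for d in finder.regions_of(t,c)[:3]:
            F[c,t]=F.get((c,t),[])+[d]
            v,u=np.nonzero(d["region"]); print(" ",t,round(d["score"],2),np.round(d["position"]),u.min(),u.max(),v.min(),v.max(),len(u), onz(f,d["position"],20,c=="wrist").round())
pickle.dump(F,open("F1.pkl","wb"))
s=sensors.read_state(); print(s["clock"],s["tcp_pos"],s["tcp_rot"])
im=np.vstack([cv2.imread("pics/side1.png"),cv2.imread("pics/top1.png")])
E
python3 s1.py
```

```text
side [ 531. -530.  637.] [0.729, -0.012, -0.007] [[453.4, 0.0, 321.4], [0.0, 453.4, 236.8], [0.0, 0.0, 1.0]] ['img', 'K', 'xyz', 'rotation']
  pack_a 0.81 [282. 392.] 267 292 367 416 858 [ 485. -270.   20.]
  pack_a 0.8 [295. 314.] 290 309 288 334 786 [ 499. -142.   20.]
  pack_a 0.72 [355. 160.] 328 380 140 179 2005 [616. 244.  20.]
  jaws 0.77 [307. 233.] 288 322 219 251 587 [516.  31.  20.]
  jaws 0.45 [421. 272.] 372 481 254 294 1287 [712. -59.  20.]
  case 0.79 [287. 167.] 276 300 148 179 668 [472. 220.  20.]
  tray 0.83 [356. 156.] 329 380 140 178 1955 [620. 256.  20.]
  tray 0.22 [475. 361.] 452 510 334 418 1358 [ 765. -224.   20.]
  cam 0.6 [239. 224.] 230 246 212 231 247 [389.  54.  20.]
  cam 0.57 [474. 361.] 453 509 333 418 1328 [ 764. -224.   20.]
  carabiners 0.89 [424. 269.] 371 481 253 294 1431 [718. -54.  20.]
  whistle 0.54 [236. 221.] 230 244 213 231 212 [383.  62.  20.]
top [415. -30. 877.] [0.16, -0.123, -1.564] [[523.8, 0.0, 320.0], [0.0, 523.8, 239.1], [0.0, 0.0, 1.0]] ['img', 'K', 'xyz', 'rotation']
  pack_a 0.71 [491. 296.] 473 510 283 304 494 [ 478. -286.   2
[... 181 characters left out ...]
. -17.  20.]
  case 0.85 [168. 298.] 139 196 284 313 1492 [473. 241.  20.]
  tray 0.64 [169. 220.] 130 201 184 250 4393 [604. 245.  20.]
  cam 0.8 [441. 129.] 416 491 113 147 1090 [ 763. -216.   20.]
  cam 0.73 [327. 272.] 313 340 255 289 745 [515. -21.  20.]
  ascender 0.97 [421. 382.] 353 466 360 407 2379 [ 342. -170.   20.]
  carabiners 0.6 [350. 160.] 322 372 105 209 1492 [707. -60.  20.]
  whistle 0.72 [275. 357.] 261 288 348 363 331 [379.  63.  20.]
wrist [ 244. -607.  384.] [-0.224, 0.167, -1.282] [[371.6, 0.0, 323.1], [0.0, 371.6, 232.7], [0.0, 0.0, 1.0]] ['img', 'K', 'xyz', 'rotation']
1.35 [ 179.51242145 -624.71538375  238.69932204] [-3.11088325e+00 -4.38154492e-01  1.35741909e-05]
```

Run:
```python
import cv2,numpy as np
a=cv2.imread("pics/side1.png")[130:430,215:515]; b=cv2.imread("pics/top1.png")[100:420,120:520]
cv2.imwrite("pics/v1.png",cv2.resize(a,None,fx=2,fy=2,interpolation=cv2.INTER_CUBIC)); cv2.imwrite("pics/v2.png",cv2.resize(b,(750,600),interpolation=cv2.INTER_CUBIC))
```

```text
(no output)
```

View pics/v1.png

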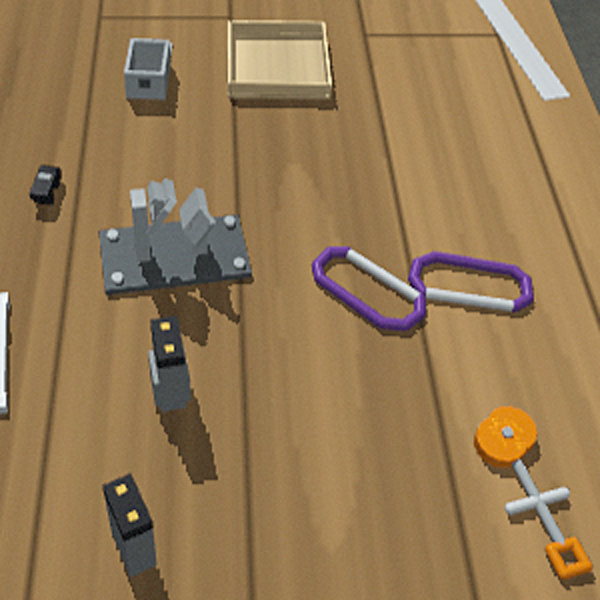

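View pics/v2.png

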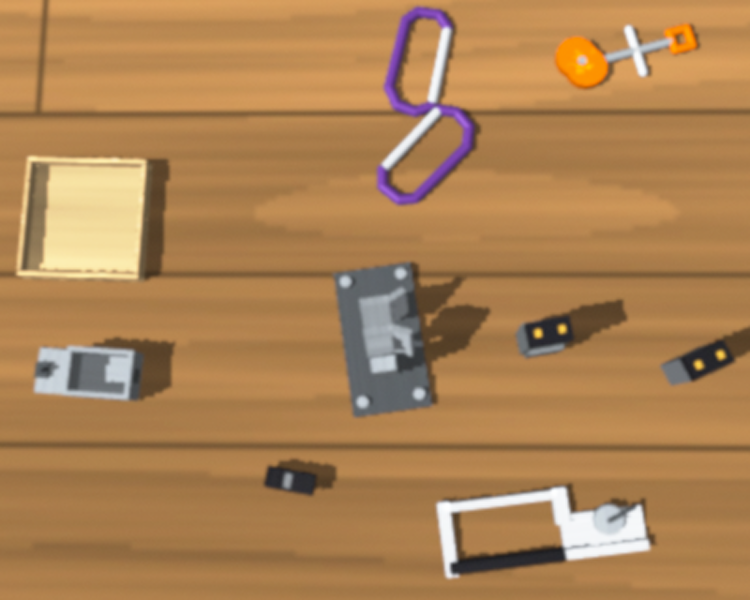

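The picture shows both packs (side-view crop at (168,365) and (128,525)), and the jaws leaning away with their mouth toward the packs. The case has its lid on +y, and the tray sits beyond it. The nearer-jaws pack seems to show a pale bulge, so I'll test the other one first.

```bash
cat >> h.py <<'E'
def tool(yaw,lean,flip):
    """tool orientation for a pack frame with yaw, leaning by `lean` rad (tops toward pack +x). tool z=-pack z, tool y=+-pack x"""
    P=(R.from_euler("z",yaw)*R.from_euler("y",lean)).as_matrix()
    y=P[:,0]*(1 if flip else -1); z=-P[:,2]; return R.from_matrix(np.c_[np.cross(y,z),y,z])
E
python3 - <<'E'
from h import *
import pickle
F=pickle.load(open("F1.pkl","rb")); f=F["top"]
px=lambda x,y:(120+x*400/750,100+y*320/600)
def show(n,pts,z): 
    P=np.array([onz(f,px(*p),z) for p in pts]); print(n,P[:,:2].round().tolist(),"mean",P.mean(0).round(1)); return P
b=show("bolts",[(345,281),(400,272),(419,394),(362,402)],8)
print("yaw y axis", [np.degrees(np.arctan2(-d[0],d[1])).round(1) for d in (b[0]-b[1],b[3]-b[2])],[np.degrees(np.arctan2(d[1],d[0])).round(1) for d in (b[0]-b[3],b[1]-b[2])])
for n,p in (("p1",[(538,333),(562,328)]),("p2",[(698,364),(720,354)])):
    P=show(n,p,76); d=P[0]-P[1]; print(np.degrees(np.arctan2(-d[0],d[1])))
show("tray",[(27,157),(148,159),(143,278),(18,275)],20)
show("case",[(69,347),(142,350),(138,400),(67,394)],34)
for flip in (0,1):
  for n,p,y,l in (("p1",(500,-150,41),0,0),("p2",(480,-280,41),0,0),("jm",(540,-90,85),.1,np.pi/6),("jm-far",(540,20,100),.1,np.pi/6),("case",(473,230,45),0,0),("tray",(604,245,45),0,0),("view",(560,-50,200),.1,np.pi/6),("hi",(500,-200,250),0,0)):
    q=solver.inverse_kinematics(list(p),tool(y,l,flip).as_rotvec().tolist()); print(flip,n,None if q is None else np.round(q,2))
E
```

```text
bolts [[555.0, 18.0], [563.0, -31.0], [454.0, -48.0], [447.0, 2.0]] mean [504.7 -14.7   8. ]
yaw y axis [np.float64(9.4), np.float64(8.1)] [np.float64(8.4), np.float64(8.7)]
p1 [[501.0, -143.0], [505.0, -163.0]] mean [ 502.8 -153.3   76. ]
11.866158686721375
p2 [[476.0, -272.0], [484.0, -290.0]] mean [ 479.9 -280.6   76. ]
24.126560692506544
tray [[667.0, 309.0], [665.0, 198.0], [555.0, 197.0], [558.0, 309.0]] mean [611.3 253.3  20. ]
case [[492.0, 255.0], [490.0, 191.0], [447.0, 193.0], [452.0, 254.0]] mean [470.5 223.4  34. ]
0 p1 [ 0.02  0.65  0.24  2.   -0.28  0.53 -2.68]
0 p2 [ 0.24  0.69  0.27  1.91 -0.31  0.58 -2.42]
0 jm [-0.54  1.19  1.08  1.51 -0.73  1.51 -2.37]
0 jm-far [-0.7   1.16  1.08  1.52 -0.76  1.56 -2.51]
0 case [ 0.24  0.96 -1.08  1.93  1.06  0.97  1.76]
0 tray [ 0.2   1.1  -1.08  1.59  1.05  1.13  1.99]
0 view [-0.58  1.03  1.09  1.42 -0.6   1.66 -2.49]
0 hi [-0.5   0.54  1.1   1.87 -0.55  1.08 -2.32]
1 p1 [ 0.53  0.67 -0.41  1.97  0.46  0.59 -0.2 ]
1 p2 [ 0.7   0.69 -0.33  1.89  0.36  0.62  0.14]
1 jm [ 0.3   0.9  -0.41  1.45  0.35  1.4  -0.12]
1 jm-far [ 0.23  0.91 -0.56  1.45  0.36  1.43 -0.31]
1 case [ 0.08  0.8  -0.82  1.94  0.84  0.78 -1.23]
1 tray [-0.02  0.89 -0.65  1.61  0.66  0.88 -0.93]
1 view [ 0.25  0.79 -0.44  1.36  0.28  1.59 -0.13]
1 hi [ 0.69  0.38 -0.49  1.8   0.21  1.01  0.12]
```

```bash
cat > s2.py <<'E'
from h import *
import pickle
V={}
def shot(n,p,o):
    ctrl.goto(list(map(float,p)),o.as_rotvec().tolist()); ctrl.wait(.15); f=viewer.grab_frame("wrist"); V[n]=f; save(f,n)
    ms=[]
    for t in ["pack_a","jaws","case"]:
        for d in finder.regions_of(t,"wrist")[:2]:
            f[t]=f.get(t,[])+[d]; v,u=np.nonzero(d["region"]); print(n,t,round(d["score"],2),np.round(d["position"]),u.min(),u.max(),v.min(),v.max(),len(u))
shot("packs",(495,-285,190),tool(.25,0,1))
yw=np.radians(8.5); o=tool(yw,np.pi/6,1); J=np.array([512,-15,65.]); M=o.as_matrix()
shot("jaws1",J-M[:,2]*110-M[:,0]*67,o)
shot("jaws2",J+[10,-67,160],tool(yw,0,1))
shot("case",(480,150,190),tool(0,0,1))
pickle.dump(V,open("V.pkl","wb")); print(sensors.read_state()["clock"])
E
python3 s2.py
python3 - <<'E'
import cv2,numpy as np
I=[cv2.imread(f"pics/{n}.png") for n in ("packs","jaws1","jaws2","case")]
a=np.vstack([np.hstack(I[:2]),np.hstack(I[2:])]); cv2.imwrite("pics/v3.png",cv2.resize(a,(800,600),interpolation=cv2.INTER_AREA))
E
```

```text
packs pack_a 0.78 [309. 209.] 290 326 177 240 1820
packs pack_a 0.76 [380.  55.] 355 399 25 88 2280
jaws1 pack_a 0.88 [310. 287.] 276 344 257 327 3446
jaws1 pack_a 0.65 [282. 385.] 247 310 364 403 1826
jaws1 jaws 0.83 [304. 126.] 277 361 103 163 2027
jaws1 case 0.68 [304. 126.] 277 361 103 162 2042
jaws2 pack_a 0.87 [297. 275.] 278 309 247 311 1773
jaws2 pack_a 0.74 [259. 384.] 240 276 365 402 1150
jaws2 jaws 0.85 [314. 135.] 286 355 113 162 2449
jaws2 case 0.33 [204.  40.] 187 219 20 62 874
case jaws 0.93 [362. 388.] 328 382 368 399 911
case case 0.81 [314. 100.] 284 341 45 152 5412
6.9583
```

View pics/v3.png

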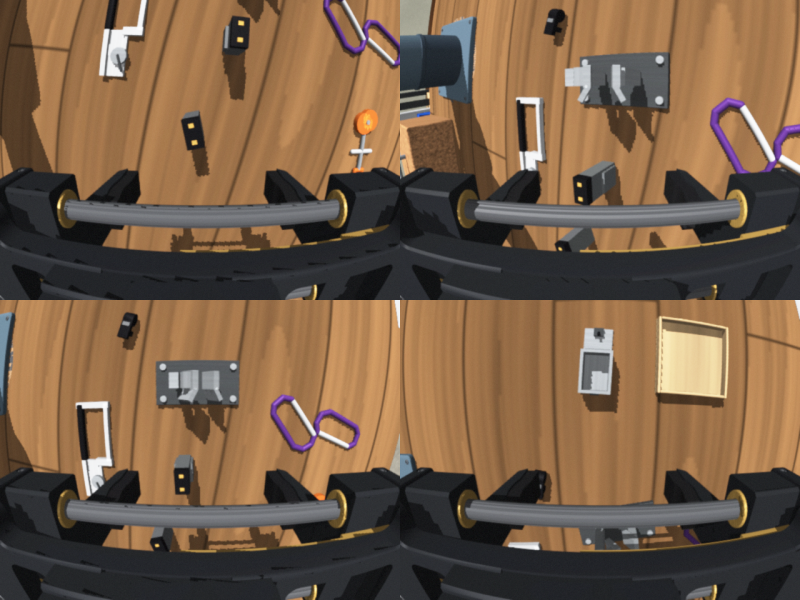

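```bash
cat >> h.py <<'E'
def tri(obs):
    A=np.zeros((3,3)); b=np.zeros(3)
    for o,d in obs:
        d=d/np.linalg.norm(d); M=np.eye(3)-np.outer(d,d); A+=M; b+=M@o
    return np.linalg.solve(A,b)
def jawR(yaw): return (R.from_euler("z",yaw)*R.from_euler("y",np.pi/6)).as_matrix()
# inner gap edges of the two jaws at top (z=+15) and outlines
def jawlines():
    L=[]
    for s in (-1,1):
        i=[(s*20,-26),(s*11.25,-10),(s*11.25,14)]; 
        o=[(s*28,-26),(s*19.25,-10),(s*19.25,14)]
        L.append([(x,y,15) for x,y in i+o[::-1]+i[:1]])
        L.append([(s*11.25,14,15),(s*11.25,14,-15),(s*11.25,-10,-15),(s*20,-26,-15),(s*20,-26,15)])
    return L
def drawjaw(f,x0,y0,w,h,k,J,yaw,fish):
    im=cv2.cvtColor(f["img"],cv2.COLOR_RGB2BGR)[y0:y0+h,x0:x0+w]; a=cv2.resize(im,None,fx=k,fy=k,interpolation=cv2.INTER_CUBIC); b=a.copy()
    for n,L in enumerate(jawlines()):
        p=(proj(f,np.array(L)@jawR(yaw).T+J,fish)-[x0,y0]+.5)*k
        cv2.polylines(b,[p.round().astype(np.int32)],False,(0,0,255) if n%2==0 else (0,255,0),1)
    return np.vstack([a,b])
E
python3 - <<'E'
from h import *
import pickle
V=pickle.load(open("V.pkl","rb"));F=pickle.load(open("F1.pkl","rb"))
obs=[ray(V["jaws1"],V["jaws1"]["jaws"][0]["position"],1),ray(V["jaws2"],V["jaws2"]["jaws"][0]["position"],1),ray(F["top"],F["top","jaws"][0]["position"]),ray(F["side"],F["side","jaws"][0]["position"])]
print(tri(obs),tri(obs[:2]),[ (o+d*(65-o[2])/d[2]).round(1) for o,d in obs])
J=tri(obs); J[2]=65; yaw=np.radians(8.5)
cv2.imwrite("pics/v4.png",np.hstack([drawjaw(V["jaws1"],270,90,95,75,4,J,yaw,1),drawjaw(V["jaws2"],280,95,95,75,4,J,yaw,1)]))
E
```

```text
[510.33031805 -17.2571409   78.30777565] [507.17941475 -15.90040612  81.39269293] [array([496.5, -15.3,  65. ]), array([507. , -17.6,  65. ]), array([511.6, -17.4,  65. ]), array([517.3,  -9.6,  65. ])]
```

View pics/v4.png

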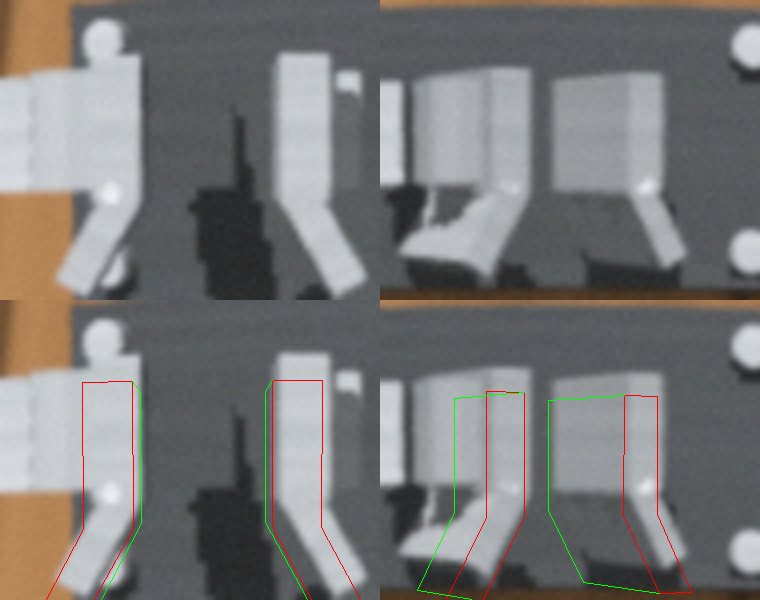

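Run:
```python
from h import *
import pickle
from scipy.optimize import least_squares
V=pickle.load(open("V.pkl","rb"))
i,o=11.25,19.25
A=[(-i,14,141,56),(-i,-10,141,199),(i,14,277,54),(o,14,330,54),(i,-10,277,196),(-i,2,141,130),(i,2,277,130)]
B=[(-i,14,151,68),(-i,-10,151,188),(-o,14,106,69),(i,14,248,73),(o,14,284,73),(i,-10,250,187),(o,2,284,130)]
A,B=np.array(A,float),np.array(B,float)
def res(p,full=True):
    r=[]
    for f,Q,x0,y0 in ((V["jaws1"],A,270,90),(V["jaws2"],B,280,95)):
        L=np.c_[Q[:,:2],np.full(len(Q),15)]@jawR(p[3]).T+p[:3]
        r.append(proj(f,L,1)-(Q[:,2:]/4-.5+[x0,y0]))
    r=np.vstack(r).ravel(); return r if full else np.r_[r,(p[2]-65)/.01]
s=least_squares(res,[510,-15,65,.15]); print(s.x.round(2),np.degrees(s.x[3]).round(2),res(s.x).reshape(-1,2).round(1).tolist())
s=least_squares(res,[510,-15,65,.15],kwargs=dict(full=False)); print(s.x.round(2),np.degrees(s.x[3]).round(2),np.abs(res(s.x)).mean())
# packs & case
f=V["packs"]
for n in range(2):
    m=f["pack_a"][n]["region"]; g=f["img"].max(2)
    k=(m&((g<60)|((f["img"][...,0]>150)&(f["img"][...,2]<120)))).astype(np.uint8)
    k=cv2.morphologyEx(k,cv2.MORPH_CLOSE,np.ones((3,3)))
    c=max(cv2.findContours(k,0,2)[0],key=cv2.contourArea)[:,0]
    P=np.array([onz(f,q,75,1)[:2] for q in c],np.float32); r=cv2.minAreaRect(P); b=cv2.boxPoints(r); e=b[1]-b[0]; e2=b[2]-b[1]; e=e if np.linalg.norm(e)>np.linalg.norm(e2) else e2; e=e*np.sign(e[1])
    print("pack",np.round(r[0],1),np.round(r[1],1),"yaw",np.degrees(np.arctan2(-e[0],e[1])).round(1))
f=V["case"]; m=f["case"][0]["region"].astype(np.uint8); c=max(cv2.findContours(m,0,2)[0],key=cv2.contourArea)[:,0]
P=np.array([onz(f,q,34,1)[:2] for q in c]); print("case region",P.min(0),P.max(0))
a=cv2.resize(cv2.cvtColor(f["img"],4)[35:160,270:355],None,fx=4.5,fy=4.5,interpolation=2)
f=V["packs"];b=cv2.cvtColor(f["img"],4)
b=np.hstack([cv2.resize(b[10:250,280:410],None,fx=2.3,fy=2.3,interpolation=2)]);h=max(a.shape[0],b.shape[0])
p=lambda q:np.pad(q,((0,h-q.shape[0]),(0,0),(0,0)))
cv2.imwrite("pics/v5.png",np.hstack([p(a),p(b)]))
```

```text
[ 5.1071e+02 -1.2680e+01  6.4340e+01  1.6000e-01] 9.0 [[-0.6, -0.6], [-0.1, 0.4], [0.5, -0.5], [-0.4, -0.5], [0.8, 0.7], [-0.4, -0.8], [0.6, -1.2], [-0.6, 0.2], [-0.3, 1.3], [1.3, -0.3], [0.1, -0.2], [-0.5, 0.2], [-0.3, 1.2], [-0.5, 0.6]]
[ 5.1091e+02 -1.2680e+01  6.5000e+01  1.6000e-01] 9.04 0.5519924949178606
pack [ 483.  -278.6] [21.3 38.4] yaw 25.4
pack [ 502.3 -158.4] [27.2 46.4] yaw 8.9
case region [450.33240606 200.25683828] [496.29412111 288.76812913]
```

View pics/v5.png

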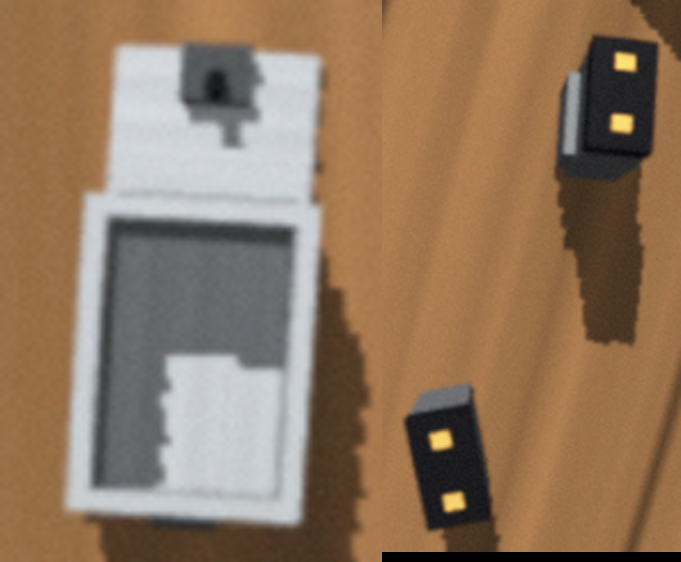

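The wrist view shows a pale ledge (bulge) on the pack at (502,-153), and the other pack looks flush. I'll gauge the flush one first.

```bash
cat >> h.py <<'E'
JO=np.array([510.9,-12.7,65.]); JY=np.radians(9.0); DZ=4.0
def jpose(y,x=0,z=17): return (JO+jawR(JY)@np.array([x,y,z+DZ])).tolist()
JQ=tool(JY,np.pi/6,1).as_rotvec().tolist()
def st(m=""):
    s=sensors.read_state(); d=jawR(JY).T@(np.array(s["tcp_pos"])-JO); print(m,"t",round(s["clock"],2),"tcp",np.round(s["tcp_pos"],1),"jaw",d.round(1),"F",np.round(s["contact_force"],1),"Fj",(jawR(JY).T@np.array(s["contact_force"])).round(1),"w",round(s["width"]*88,1)); return s
def pick(x,y,yaw):
    q=tool(yaw,0,1).as_rotvec().tolist()
    ctrl.grip(.55,40); ctrl.goto([x,y,110],q); ctrl.move_straight([x,y,37.5+DZ],v=100); ctrl.grip(0.0,40); st("gripped")
    ctrl.move_straight([x,y,130],v=150)
E
python3 - <<'E'
from h import *
import pickle
f=pickle.load(open("V.pkl","rb"))["case"]
P=np.array([onz(f,np.array(p)/4.5-.5+[270,35],34,1) for p in [(87,192),(322,205),(300,523),(66,511)]]); print("case",P.round(1).tolist(),P.mean(0),[np.degrees(np.arctan2(-d[0],d[1])).round(1) for d in (P[0]-P[3],P[1]-P[2])])
pick(483,-279.5,np.radians(25)); 
ctrl.goto(jpose(-65,0,80),JQ); ctrl.move_straight(jpose(-65),v=120); st("pre")
f=viewer.grab_frame("wrist"); save(f,"pre"); 
print(ctrl.move_straight(jpose(-34),v=50,force_limit=6)); st("a")
E
```

```text
case [[454.6, 261.7, 34.0], [496.3, 259.0, 34.0], [492.4, 201.3, 34.0], [450.5, 203.7, 34.0]] [473.43135892 231.43854997  34.        ] [np.float64(-4.1), np.float64(-3.9)]
gripped t 10.67 tcp [ 483.1 -279.6   41.7] jaw [ -48.3 -259.3  -54.8] F [ 0.5 -0.5  2. ] Fj [-0.7 -0.6  1.9] w 20.0
pre t 12.99 tcp [531.9 -75.9  83.8] jaw [  0.  -65.7  21.7] F [0.1 0.7 0.2] Fj [0.  0.7 0.3] w 19.6
False
a t 13.81 tcp [526.6 -45.   83.2] jaw [ -0.  -34.3  21. ] F [-0.1 -0.1 -1.1] Fj [ 0.4 -0.1 -1.1] w 19.3
```

Run:
```python
from h import *
for y in (-28,-20,-10):
    r=ctrl.move_straight(jpose(y),v=30,force_limit=6); print(y,r); st("b")
    if r: break
else:
    # centre by touch
    X=[]
    for s in (-1,1):
        ctrl.move_straight(jpose(-10,4*s),v=8,force_limit=5); a=st("probe"); X.append((jawR(JY).T@(np.array(a["tcp_pos"])-JO))[0]); ctrl.move_straight(jpose(-10,0),v=30)
    print(X,np.mean(X))
f=viewer.grab_frame("wrist"); save(f,"in")
```

```text
-28 False
b t 14.16 tcp [525.6 -38.5  83.2] jaw [ -0.  -27.8  21. ] F [-0.7 -0.2 -0.5] Fj [-0.4 -0.1 -0.8] w 19.7
-20 False
b t 14.57 tcp [524.4 -30.5  83.2] jaw [  0.  -19.7  21. ] F [ 0.5  0.7 -1. ] Fj [ 1.1  0.6 -0.5] w 19.6
-10 False
b t 15.06 tcp [522.8 -20.8  83.2] jaw [ 0.  -9.8 21. ] F [-0.7  0.2 -1.4] Fj [ 0.2  0.3 -1.6] w 19.5
probe t 15.43 tcp [521.6 -21.3  83.5] jaw [ -1.3 -10.2  20.7] F [ 1.2  0.4 -0.2] Fj [1.2 0.2 0.5] w 20.6
probe t 16.01 tcp [523.2 -20.9  82. ] jaw [  0.9 -10.   20.2] F [-0.5 -0.  -0.6] Fj [-0.1  0.1 -0.8] w 19.9
[np.float64(-1.2574947502936382), np.float64(0.8720790127171494)] -0.19270786878824442
```

```bash
python3 - <<'E'
from h import *
for y in (10,42):
    r=ctrl.move_straight(jpose(y,-.2),v=40,force_limit=8); print(y,r); st("c")
    if r: break
else:
    ctrl.wait(.2); save(viewer.grab_frame("wrist"),"out"); save(viewer.grab_frame("side"),"outside")
    ctrl.move_straight(jpose(42,0,90),v=120)
    q=tool(np.radians(-4),0,1).as_rotvec().tolist(); cx,cy=473.4,231.4
    ctrl.goto([cx,cy,130],q); st("over case"); save(viewer.grab_frame("top"),"overcase")
    r=ctrl.move_straight([cx,cy,41.5+DZ+1],v=60,force_limit=8); print(r); st("down")
    f=viewer.grab_frame("side"); save(f,"incase")
E
python3 - <<'E'
import cv2,numpy as np
a=cv2.imread("pics/outside.png")[130:280,250:350]; b=cv2.imread("pics/incase.png")[110:210,250:350]; 
a=cv2.resize(a,(400,600)); b=cv2.resize(b,(400,400)); cv2.imwrite("pics/v6.png",np.hstack([a,np.pad(b,((0,200),(0,0),(0,0)))]))
E
```

```text
10 False
c t 16.96 tcp [519.6  -1.3  83.3] jaw [-0.2  9.9 21. ] F [ 0.8 -1.1 -1. ] Fj [ 1.  -1.2 -0.5] w 19.7
42 False
c t 17.91 tcp [514.6  30.   83.3] jaw [-0.2 41.6 21. ] F [-0.1 -0.8  0.3] Fj [-0.3 -0.8  0.1] w 20.0
over case t 19.82 tcp [474.2 230.  129.8] jaw [-30.9 245.4  56.9] F [ 0.  -0.8 -0.6] Fj [ 0.2 -0.8 -0.5] w 19.6
False
down t 21.42 tcp [473.7 231.5  46.8] jaw [ 10.3 247.1 -15. ] F [ 0.2  0.4 -0.6] Fj [ 0.5  0.4 -0.4] w 19.8
```

View pics/v6.png

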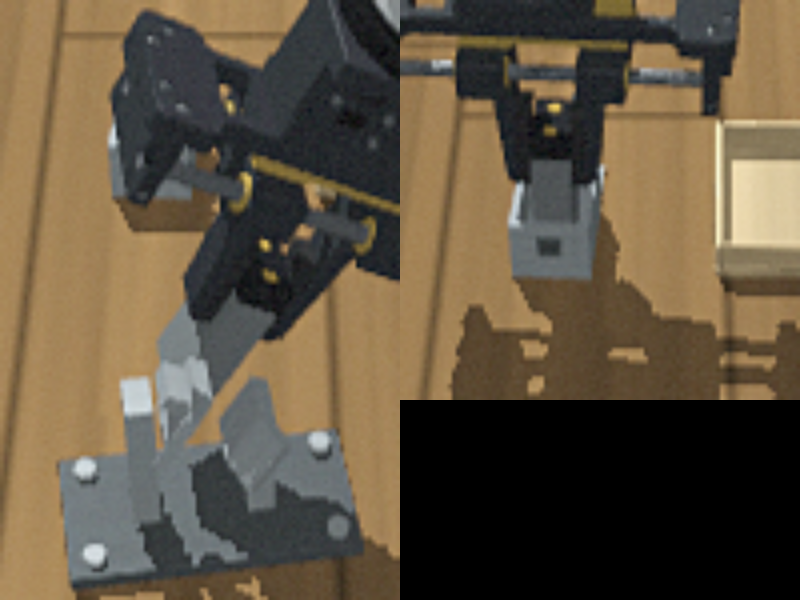

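Run:
```python
from h import *
cx,cy=473.4,231.4
ctrl.move_straight([cx,cy,41.5+DZ-.5],v=15,force_limit=5); st("seat")
ctrl.grip(.4); ctrl.wait(.2); ctrl.move_straight([cx,cy,150],v=150)
pick(502.8,-153.5,np.radians(11)); ctrl.wait(.1); st("held"); save(viewer.grab_frame("side"),"held2")
f=viewer.grab_frame("top"); save(f,"top2")
tx,ty=613,252; q=tool(0,0,1).as_rotvec().tolist()
ctrl.move_straight([502.8,-153.5,200],v=200)
ctrl.goto([tx,ty,150],q); r=ctrl.move_straight([tx,ty,41.5+DZ+2],v=80,force_limit=8); print(r)
r=ctrl.move_straight([tx,ty,41.5+DZ-1],v=15,force_limit=5); print(r); st("tray")
ctrl.grip(.4); ctrl.wait(.2); ctrl.move_straight([tx,ty,160],v=120)
ctrl.goto([480,-150,260],tool(0,0,1).as_rotvec().tolist()); st("away")
for c in ("side","top"): save(viewer.grab_frame(c),c+"end")
a=cv2.imread("pics/sideend.png")[110:210,240:400]; b=cv2.imread("pics/topend.png")[160:340,120:280]; c=cv2.imread("pics/sideend.png")
cv2.imwrite("pics/v7.png",np.vstack([np.hstack([cv2.resize(a,(400,250)),cv2.resize(cv2.imread("pics/held2.png"),(334,250))]),np.hstack([cv2.resize(c,(400,300)),cv2.resize(cv2.imread("pics/topend.png"),(334,300))])]))
```

```text
seat t 21.72 tcp [473.8 231.7  45.6] jaw [ 11.  247.2 -16. ] F [-1.9 -0.   4.3] Fj [-3.8  0.2  2.8] w 19.8
gripped t 26.41 tcp [ 503.  -153.6   41.7] jaw [ -14.2 -137.9  -35.1] F [-1.3 -0.5  0.8] Fj [-1.6 -0.3  0. ] w 19.8
held t 27.25 tcp [ 501.9 -153.3  128.9] jaw [ -58.7 -137.5   39.8] F [-0.2 -0.4 -1.1] Fj [ 0.4 -0.3 -1. ] w 19.6
False
True
tray t 31.09 tcp [613.8 252.3  45.7] jaw [133.6 245.6  54.8] F [-0.5  0.5  4.1] Fj [-2.4  0.5  3.4] w 19.5
away t 34.42 tcp [ 480.6 -148.9  259.9] jaw [-141.8 -129.8  143.2] F [ 0.  -0.5 -0.2] Fj [ 0.  -0.5 -0.2] w 35.4
```

View pics/v7.png

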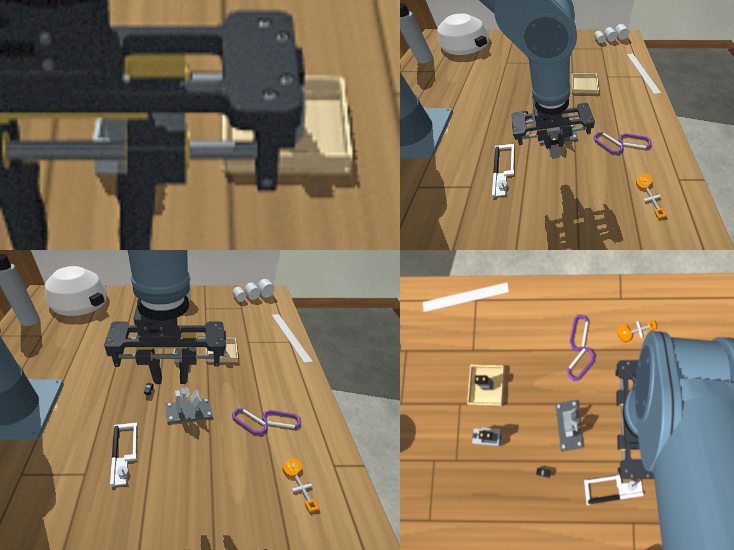

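The overview shows the packs standing in the tray and the case (near (485,382) and (487,436)). The other gear looks unmoved. I'll check that by number and take a close look before handing in.

Run:
```python
import cv2,numpy as np
a=cv2.imread("pics/top1.png").astype(int);b=cv2.imread("pics/topend.png").astype(int)
d=np.abs(a-b).max(2)
for n,(u0,u1,v0,v1) in dict(cam=(410,495,110,150),carab=(320,375,100,212),whistle=(258,290,345,366),asc=(350,400,358,410),jaws=(300,345,240,320)).items(): print(n,(d[v0:v1,u0:u1]>60).mean().round(3))
cv2.imwrite("pics/v8.png",cv2.resize(b[170:330,125:215].astype(np.uint8),(338,600),interpolation=2))
```

```text
cam 0.141
carab 0.0
whistle 0.0
asc 0.0
jaws 0.0
```

View pics/v8.png

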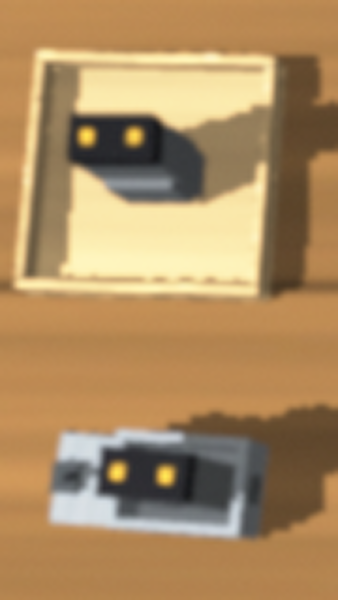

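The swollen pack, with its ledge visible, stands in the tray, and the sound one stands upright in the case. The only difference, around the cam, is where the arm covers it in the top view. The side view shows the cam in place.

```bash
python3 -c "
from h import *
ctrl.job_done(); print(sensors.read_state()['clock'])"
```

```text
the job is handed in; nothing more can be done
the job is handed in; nothing more can be done
```

The job is handed in at about 35 s of the 72 s allowed: the sound pack stands upright in the steel case and the swollen one stands in the plywood tray.

- **Gauging:** I tested the flush-looking pack first, leaned 30° and gripped by its cap end. It slid from the mouth to 28 mm past the outlet, and no force limit (6 to 8 N) tripped. Touching it side to side between the jaws showed about ±1.1 mm of play, which fits a 20 mm pack in the 22.5 mm gap.
- **The other pack:** I did not put it through the gauge. I took it as swollen because its pair passed and its bulge ledge shows plainly in the pictures.
- **Last checks:** The final top view shows both packs standing where they should be, with the gripper empty and clear. The carabiners, whistle, gauge and visible part of the ascender are unchanged from the first top picture.
- **One check that disagreed:** The area around the cam differed by 14% in that comparison. I put this down to the arm covering it from above; the side view shows the cam in place, but I judged that by eye only.

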